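# Hang the suction jar on the stand by its slotted plate

### The arm

A 6-joint arm with a two-finger parallel gripper is mounted at the origin on the work surface. World frame = base frame: x ahead of the robot, y to its left, z up, the work surface at z = 0. Lengths are in m, angles in rad, forces in N, time in s.
With the tool pointing down it reaches from about 0.425 to 1.125 m from the base axis. Payload 14.9 kg.
Tool frame: the origin (TCP) lies midway between the tips of the shut fingers; the grasp point (between the pads) lies manip.hold_point_z behind it (manip.hold_point_z is the distance from the TCP to the grasp point, in m); y points along the fingers, z is the direction in which the jaws open and shut, and the axes are right-handed (so a half turn about y gives the same grasp; the last joint's range is limited). The gripper opens to 91 mm and grips with 3 to 60 N. Pads are 32 mm wide; open, the fingers measure 118 mm over their backs; the gripper's body (76 mm by 178 mm) begins 60 mm behind the grasp point.
Start: joints at [1.077, 0.379, 1.734, -0, 1.028, -0.033], TCP at [0.311, 0.627, 0.214] pointing down, gripper open.
Joint ranges: [-2.77, 2.77], [-0.74, 2.19], [0, 2.66], [-1.06, 4.2], [0.31, 2.87], [-3.08, 3.08]. Speed limits (rad/s): [1.89, 1.89, 2.39, 3.14, 3.14, 3.14].

### API

Orientations are given as a unit quaternion [w, x, y, z].
In Python, from workcell import manip, viewer, workorder gives the robot as it stands.
- The arm moves only by the tool arm_command, never from a script. Its argument "deltas" is one flat list of numbers, 7 for each row, row after row: the closure in counts, from 0 (fully open) to 255 (shut), then the shift along the tool's x, y, z in mm, then the turn, a rotation vector about the tool's x, y, z in degrees. In form: [hand, tx, ty, tz, ax, ay, az, hand, tx, ty, tz, ax, ay, az, ...]. A call has 1 to 20 rows; each row shifts and turns the commanded pose from where the row before left it, along the tool's axes as they then stand; what a row does not reach is not made up. A row lasts 1/12 s, in which the tool goes at most 41.7 mm and 7.16 degrees, less where a joint would pass 70% of its speed; a pose out of reach is approached as far as the arm can. A call with a gripper value outside its range is refused whole. The fingers move at their own pace and stop on an object; "squeeze" is the grip in N (left out, the last holds). Time passes only in rows, so rows that do not move let the fingers close. It gives the time, the measured TCP pose, the force and the opening at its end, in the units of the state.
- manip.read_state(): the state, without advancing time (a new reading comes with each control period).
- viewer.capture(name): name is "scene" or "side" or "wrist"; returns a dict with "frame" (400x640x3 uint8, red, green, blue), "depth" (400x640 float32, m along the optical axis (not along the pixel's ray), 0 where there is no reading), "fx", "fy", "cx", "cy" (pixels), "world_from_camera" (4x4, takes a point from camera to world coordinates). Camera axes: x right, y up, looking along -z (the intrinsics and any distortion apply to the point x, -y, -z); pixel columns grow to the right and rows downward; lengths in m; the calibration is good to about 2 mm. A picture is of the moment at which its call begins.
- workorder.job_done(): hands the job in, once; it reports no verdict.
Trained networks look in a picture, given as the dict that the camera call returned (one of the last four; its "shot" number tells which), for a name from the list of things; names that differ only in an ending like _2 or _b are one class to them, and where a whole thing is asked for, a point or a joint stands for the part that bears it (a point fixed in the world has none). Each returns a list of dicts, best first, with "score" (0 to 1); they miss things now and then, are a little off and sometimes report something else, mostly with a low value. They report only what shows in the picture. A call takes as long as a camera call. They do not tell look-alikes from the thing itself.
- viewer.outline_of(picture, label): "pixels" (400x640 bool, what is visible of it) and "rect" ([centre column, centre row, width, height] in pixels, round what is visible of it).
- viewer.spot_point(picture, label): "at" ([row, column] in pixels: a listed point, or the origin of a listed thing).
The state is a dict: "t": time; "q": joint angles; "qd": joint speeds; "joint_torque": joint torques, N m; "ee_pos": TCP position; "tcp_rot": TCP orientation; "ft_force": force on the tool from outside, world axes, zero at the start; "ft_torque": the same for the moment, N m; "grip_width": finger opening in m.
Only numpy, scipy, OpenCV 4.12 (cv2) and the standard library are available. Lean on these libraries where they do the work, as an engineer would, in place of code of your own. Each camera call takes 0.05 s, during which the arm holds its last target. There are 200 camera calls.

### The job

Hang the suction jar whose metal plate has an open slot on the stand's pin: slide the slot sideways over the pin, behind the big head, then let the jar down so that the pin sits up in the pocket at the inner end of the slot, and let go, so that the jar hangs upright and still. Leave the other jar, whose plate has only a round hole, standing where it is.

Things in the scene. Friction and masses are not known exactly. Their poses are not given: they have to be found in the camera images.
- jar: Jar to hang, 0.25 kg: clear, 60 mm across, white lid (66 mm across, 70-80 mm up); on the lid's middle an upright dark steel plate 10 mm thick, 84 mm wide, 80-215 mm up, with a slot open to one side. Origin: centre of underside; z up, x through the plate's thickness, y along its width towards the slot's open side. Grip the plate across its thickness, about 200 mm up, so the fingers stay above the pin's head.
- slot (a point): Where the pin's centre sits when the jar hangs: in the slotted plate's middle, 142 mm above the jar's underside; axes as the jar's. The slot is 105-135 mm up (30 mm high), open at the plate's +y edge (y = 42 mm) and runs in to y = -18 mm; between y = -18 and 18 mm its roof steps up to 147 mm: the pocket.
- pin (a point): Middle of the stand's bare pin, 210 mm up. Pin level along x (+x away from the robot, within 0.3 rad), 10 mm thick, bare for x = -21 to 21 mm; then a black head 40 mm across, 8 mm thick, too big for slot or hole; behind, a 40 mm thick boss and a column (30 x 40 mm, 235 mm high, centre at x = -76 mm), foot 160 x 120 x 12 mm, bolted down. z up. The slot goes over the pin moving along +y.
- spare: Bystander, stays put: a jar of the same size and materials whose plate (10 mm thick, 84 mm wide, 80-215 mm up) has only a closed round hole 30 mm across and no slot. Origin: centre of its underside; z up, x through the plate. One of the two jars stands nearer the robot and farther right, the other farther out, either way round.
Things that resemble listed ones, but are neither listed nor needed, are in the scene too. Leave any pink look-alike of the part that bears pin alone. What is shaped like the jar but yellow is not meant.

How it is judged:
At the end, for the whole second after the job is handed in: The slotted jar hangs from the pin, clear of the counter and let go: the pin's bare middle lies in the plate (within 22 mm along the pin), within 18 mm of the plate's middle and up in the pocket (135 to 150 mm above the jar's underside); the jar is upright within 15 degrees and still (x of pin in the frame of jar between -0.022 and 0.022 m and y of pin in the frame of jar between -0.018 and 0.018 m and z of pin in the frame of jar between 0.135 and 0.15 m and height (world z) of jar above 0.04 m and angle between jar's own z axis and vertical below 0.26 rad and linear speed of jar below 0.03 m/s and angular speed of jar below 0.3 rad/s and contact force between jar and the fingers below 0.1 N); the robot touches nothing.
It fails at once if the jar with the round hole is moved by more than 40 mm (distance of spare from where it was at the start of the episode above 0.04 m).
It also fails if it takes over 42 s, if anything falls off the work surface, if the arm or the gripper's body presses on something with over 40 N, if the wrist force passes 120 N, or if a joint passes its speed limit or range.

## Working session

There is one attempt and no reset: what is moved stays moved. The work goes in short steps, Python scripts to look and compute and a tool call to move; the robot and the scene stay as the last step left them, time stands still between calls to the robot, and variables do not carry over. Pictures are saved under pics/ and viewed, about 8 in all and at most 12, crops included, and the job is handed in when it is done.

Besides the shell and the picture viewer there is one more tool, called by a JSON object that holds its "fn" and its "kwargs", one argument or row to a line. arm_command: Moves the arm, as the interface text tells. Its arguments: {"type":"object","properties":{"deltas":{"type":"array"},"squeeze":{"type":"number"}},"required":["deltas"]}

```bash
mkdir -p pics; ls
cat > h.py <<'E'
import numpy as np, cv2
from workcell import manip, viewer, workorder
def world(p,uv,d):
    u,v=uv; c=np.array([(u-p['cx'])/p['fx']*d,-(v-p['cy'])/p['fy']*d,-d,1]); return (p['world_from_camera']@c)[:3]
def cloud(p,mask):
    r,c=np.where(mask&(p['depth']>0)); d=p['depth'][r,c]
    C=np.stack([(c-p['cx'])/p['fx']*d,-(r-p['cy'])/p['fy']*d,-d,np.ones_like(d)]); return (p['world_from_camera']@C)[:3].T
def save(p,name,crop=None,s=1):
    im=p['frame'][:,:,::-1]
    if crop: im=im[crop[1]:crop[3],crop[0]:crop[2]]
    cv2.imwrite('pics/'+name,cv2.resize(im,None,fx=s,fy=s,interpolation=cv2.INTER_CUBIC))
E
python3 - <<'E'
from h import *
np.set_printoptions(precision=4,suppress=True)
print(manip.read_state(), manip.hold_point_z)
ims=[]
for n in ['scene','side']:
    p=viewer.capture(n); ims.append(p['frame'])
    print(n,[k for k in p], p['fx'], p['world_from_camera'])
    for l in ['jar','spare','pin','slot']:
        for o in viewer.outline_of(p,l)[:4]:
            q=cloud(p,o['pixels']); print(n,l,round(o['score'],2),np.round(o['rect']),np.median(q,0),q.min(0),q.max(0))
        for o in viewer.spot_point(p,l)[:4]: print('  pt',l,round(o['score'],2),o['at'])
v=np.vstack(ims)[:,:,::-1]
cv2.imwrite('pics/a.png',cv2.resize(v,(480,600))) if 0 else [cv2.imwrite(f'pics/a{i}.png',im[:,:,::-1]) for i,im in enumerate(ims)]
E
```

```text
pics
{'t': 0.0, 'q': array([ 1.0767,  0.3794,  1.7348,  0.    ,  1.0285, -0.0333]), 'qd': array([-0.0022,  0.0005,  0.0008, -0.    , -0.0018, -0.0011]), 'joint_torque': array([ -0.0025, -76.3751, -43.4347,   0.065 ,   0.0426,  -0.0001]), 'ee_pos': array([0.3111, 0.6266, 0.2133]), 'tcp_rot': array([-0.688 ,  0.6888, -0.1616,  0.1614]), 'ft_force': array([ 0.3838,  0.4677, -0.0289]), 'ft_torque': array([ 0.0161,  0.0147, -0.0068]), 'grip_width': 0.09097650204779618} 0.0188
scene ['frame', 'depth', 'fx', 'fy', 'cx', 'cy', 'world_from_camera', 'shot'] 479.9670146947205 [[-0.6596 -0.4146  0.6269  1.3533]
 [ 0.7515 -0.3775  0.541   0.7875]
 [ 0.0123  0.828   0.5606  0.9578]
 [ 0.      0.      0.      1.    ]]
scene jar 0.8 [250. 216.  27.  71.] [ 0.6222 -0.0814  0.1076] [ 0.5942 -0.133   0.0004] [ 0.6478 -0.0459  0.2202]
scene jar 0.73 [217. 202.  38.  62.] [ 0.6353 -0.2252  0.1066] [ 0.3999 -0.5716 -0.0058] [ 0.6643 -0.1987  0.2186]
  pt jar 0.97 [242.2, 253.8]
  pt jar 0.7 [230.2, 220.0]
scene spare 0.95 [241. 178.  16.  62.] [ 0.5066 -0.2686  0.1484] [ 0.3693 -0.435  -0.0006] [ 0.5337 -
[... 1109 characters left out ...]
pare 0.94 [380. 286.  28.  81.] [ 0.4897 -0.2869  0.0836] [ 0.4642 -0.3152 -0.0018] [ 0.563  -0.14    0.2215]
  pt spare 0.8 [313.2, 377.7]
  pt spare 0.23 [241.6, 395.8]
side pin 0.74 [319. 133.  64.  93.] [0.4815 0.238  0.0172] [ 0.4053  0.172  -0.0052] [0.6597 0.5657 0.2406]
side pin 0.66 [230. 128.  64.  91.] [0.2336 0.3219 0.0165] [ 0.1523  0.2566 -0.005 ] [0.3426 0.6612 0.2407]
  pt pin 0.98 [96.2, 331.5]
  pt pin 0.7 [90.7, 231.7]
side slot 0.83 [402. 214.  31.  72.] [ 0.6082 -0.1069  0.1067] [ 0.5805 -0.1341 -0.0005] [ 0.7013 -0.0078  0.2197]
side slot 0.75 [434. 262.  43.  73.] [ 0.6214 -0.2443  0.1144] [ 0.5951 -0.2705 -0.0041] [ 0.732  -0.1447  0.2205]
  pt slot 0.6 [209.4, 400.8]
```

View pics/a0.png

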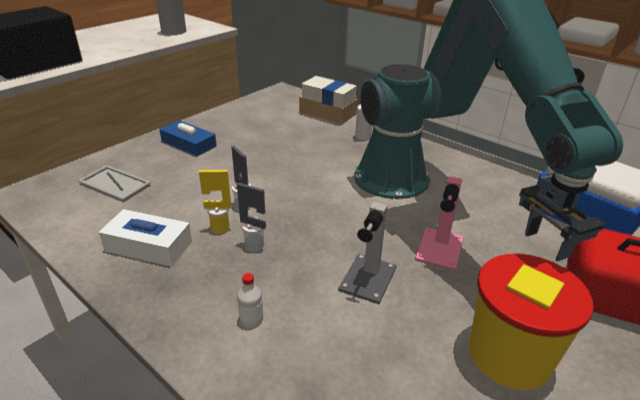

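View pics/a1.png

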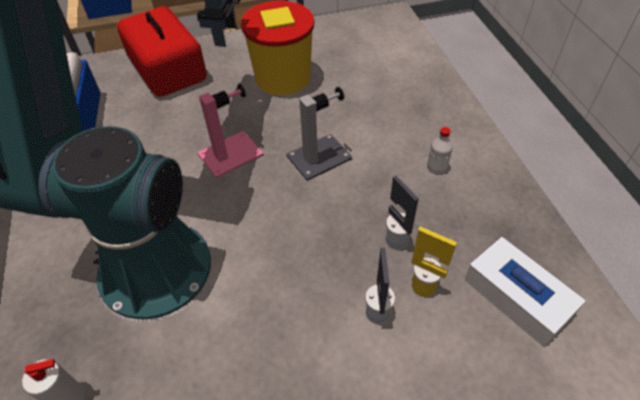

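Candidates: the dark jar at scene (252,216) appears to have a slot opening right. The dark jar at (240,178) is seen nearly edge-on, so it's probably the spare. The yellow jar at (217,202) is a decoy. For the stand, grey (368,254) is the real one and pink (442,227) the look-alike. I'll confirm with an enlarged crop and measure the poses.

```bash
cat > m.py <<'E'
from h import *
np.set_printoptions(precision=4,suppress=True)
A=[]
for n,bj,bp in [('scene',(228,175,275,255),(335,195,405,305)),('side',(375,165,428,255),(280,75,355,180))]:
    p=viewer.capture(n); f=p['frame'].astype(int); 
    def box(b):
        m=np.zeros((400,640),bool); m[b[1]:b[3],b[0]:b[2]]=1; return m
    c=cloud(p,box(bj)); k=(abs(c[:,0]-.615)<.07)&(abs(c[:,1]+.09)<.07)
    pl=c[k&(c[:,2]>.09)&(c[:,2]<.225)]
    d=pl[:,:2]-np.median(pl[:,:2],0); w,V=np.linalg.eigh(np.cov(d[np.linalg.norm(d,axis=1)<.06].T))
    a=V[:,1]; s=pl[:,:2]@a; t=pl[:,:2]@V[:,0]
    print(n,'plate n',len(pl),'along',a,'ang',np.degrees(np.arctan2(a[1],a[0])),'s',np.percentile(s,[1,99]),'t',np.percentile(t,[1,50,99]),'mid',a*np.percentile(s,[1,99]).mean()+V[:,0]*np.median(t),'ztop',np.percentile(pl[:,2],99))
    lid=c[k&(c[:,2]>.07)&(c[:,2]<.085)]; print(' lid',len(lid),lid.min(0),lid.max(0),(lid.min(0)+lid.max(0))/2)
    c=cloud(p,box(bp)); c=c[(c[:,0]>.38)&(c[:,0]<.65)&(c[:,1]>.1)&(c[:,1]<.4)]
    top=c[c[:,2]>.229]; print(' coltop',len(top),top.min(0),top.max(0),np.median(top,0))
    ft=c[(c[:,2]>.006)&(c[:,2]<.018)]; r=cv2.minAreaRect((ft[:,:2]*1000).astype(np.float32)); print(' foot',r)
    hi=c[(c[:,2]>.185)&(c[:,2]<.233)]; np.save(f'hi_{n}.npy',hi)
    A.append(hi)
    save(p,f'b_{n}.png',(180,140,420,310) if n=='scene' else (280,70,480,330),3 if n=='scene' else 2.2)
hi=np.vstack(A); print(hi.shape)
# pin axis: points beyond column
for q in A:
    x=q[:,0]; print([ (round(lo,3),len(z),z[:,1].mean().round(4),z[:,2].mean().round(4)) for lo in np.arange(.42,.62,.012) for z in [q[(x>=lo)&(x<lo+.012)]] if len(z)])
E
python3 m.py
```

```text
scene plate n 862 along [-0.2937  0.9559] ang 107.0788973765893 s [-0.3095 -0.225 ] t [-0.572  -0.5649 -0.5553] mid [ 0.6185 -0.0896] ztop 0.21724998395375528
 lid 171 [ 0.5986 -0.1306  0.0707] [ 0.6472 -0.0512  0.085 ] [ 0.6229 -0.0909  0.0778]
 coltop 173 [0.4538 0.2255 0.2291] [0.5721 0.2811 0.2397] [0.4807 0.2529 0.2334]
 foot ((494.9576110839844, 234.36355590820312), (188.0972900390625, 157.6811065673828), 16.59762954711914)
side plate n 982 along [-0.2938  0.9559] ang 107.0835629687946 s [-0.3097 -0.2251] t [-0.5645 -0.5549 -0.5402] mid [ 0.609  -0.0926] ztop 0.21871201652624117
 lid 237 [ 0.5803 -0.1316  0.07  ] [ 0.6343 -0.0516  0.0847] [ 0.6073 -0.0916  0.0774]
 coltop 195 [0.4494 0.222  0.2291] [0.5703 0.2788 0.24  ] [0.4734 0.248  0.2342]
 foot ((496.4940185546875, 284.045654296875), (248.46340942382812, 214.2222442626953), 77.06578826904297)
(1109, 3)
[(np.float64(0.444), 3, np.float64(0.2611), np.float64(0.2156)), (np.float64(0.456), 20, np.float64(0.2625), np.float64(0.2103)), (np.float64(0.468), 37, np.float64(0.2643), np.float64(0.2113)), (np.float64(0.48), 61, np.flo
[... 560 characters left out ...]
at64(0.444), 52, np.float64(0.2492), np.float64(0.2107)), (np.float64(0.456), 75, np.float64(0.2287), np.float64(0.2095)), (np.float64(0.468), 57, np.float64(0.2279), np.float64(0.208)), (np.float64(0.48), 62, np.float64(0.2368), np.float64(0.216)), (np.float64(0.492), 64, np.float64(0.2445), np.float64(0.2214)), (np.float64(0.504), 64, np.float64(0.2477), np.float64(0.2215)), (np.float64(0.516), 47, np.float64(0.2482), np.float64(0.22)), (np.float64(0.528), 13, np.float64(0.2643), np.float64(0.2141)), (np.float64(0.54), 16, np.float64(0.2671), np.float64(0.2137)), (np.float64(0.552), 49, np.float64(0.2765), np.float64(0.2149)), (np.float64(0.564), 52, np.float64(0.264), np.float64(0.2163))]
```

View pics/b_scene.png

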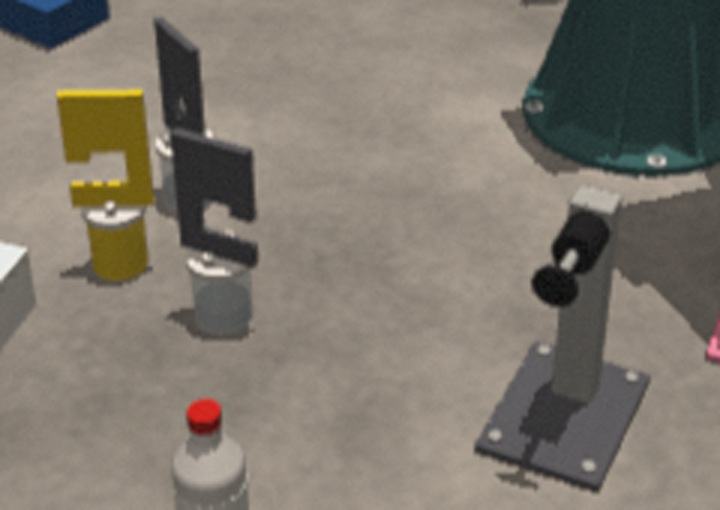

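The crop shows the slotted dark jar at (215,230 in the crop), its slot opening right (world +y). The jar behind it has a closed hole. The grey stand's pin and head are at (575,265 in the crop). Next I refine the pin and work out the first moves.

```bash
cat > n.py <<'E'
from h import *
from scipy.spatial.transform import Rotation as R
np.set_printoptions(precision=4,suppress=True)
P=[]
for n,bp in [('scene',(335,195,405,305)),('side',(280,75,355,180))]:
    p=viewer.capture(n); m=np.zeros((400,640),bool); m[bp[1]:bp[3],bp[0]:bp[2]]=1
    g=p['frame'].max(2)
    for tag,mm,zl,zh in [('coltop',m&(g>90),.228,.245),('dark hi',m&(g<60),.185,.235)]:
        c=cloud(p,mm); c=c[(c[:,2]>zl)&(c[:,2]<zh)&(c[:,0]>.42)&(c[:,0]<.62)&(c[:,1]>.15)&(c[:,1]<.36)]
        if tag=='coltop': c=c[c[:,0]<.51]; print(n,tag,len(c),c.mean(0),cv2.minAreaRect((c[:,:2]*1000).astype(np.float32)))
        else:
            h=c[c[:,0]>.545]; b=c[c[:,0]<.54]; print(n,'head',len(h),h.mean(0),h.min(0),h.max(0),'boss',len(b),b.mean(0),b.min(0),b.max(0))
    q=[o['at'] for o in viewer.spot_point(p,'pin')]
    T=p['world_from_camera']
    for a in q:
        d=T[:3,:3]@np.array([(a[1]-p['cx'])/p['fx'],-(a[0]-p['cy'])/p['fy'],-1]); o=T[:3,3]; print(n,'pin@z.21',o+d*(.21-o[2])/d[2])
s=manip.read_state(); q=s['tcp_rot']; r=R.from_quat([*q[1:],q[0]]); print('tool axes cols\n',r.as_matrix())
for yaw in (17.1,16.5):
    z=np.array([np.cos(np.radians(yaw)),np.sin(np.radians(yaw)),0])
    for sg in (1,-1):
        y=np.array([0,0,-1.]); Z=z*sg; X=np.cross(y,Z); t=R.from_matrix(np.stack([X,y,Z],1)); print(yaw,sg,np.degrees((r.inv()*t).as_rotvec()))
print(r.inv().apply(np.array([.6138,-.0911,.36])-s['ee_pos'])*1000)
E
python3 n.py
```

```text
scene coltop 106 [0.4726 0.2475 0.2347] ((471.3262939453125, 246.89791870117188), (32.143699645996094, 39.59660339355469), 17.534578323364258)
scene head 153 [0.5702 0.2779 0.2145] [0.5598 0.26   0.1943] [0.5787 0.2948 0.2302] boss 254 [0.5108 0.2621 0.2199] [0.4776 0.2368 0.1908] [0.5307 0.2812 0.2325]
scene pin@z.21 [0.5272 0.2648 0.21  ]
scene pin@z.21 [0.2929 0.3592 0.21  ]
side coltop 135 [0.4697 0.2446 0.2351] ((480.94598388671875, 248.00555419921875), (56.931095123291016, 41.61786651611328), 14.288798332214355)
side head 58 [0.5655 0.2678 0.2169] [0.5578 0.2549 0.1988] [0.5727 0.2878 0.2314] boss 169 [0.5048 0.2433 0.2211] [0.4743 0.2215 0.1908] [0.5251 0.2694 0.2344]
side pin@z.21 [0.2879 0.366  0.21  ]
side pin@z.21 [0.5411 0.271  0.21  ]
tool axes cols
 [[ 0.8957  0.      0.4447]
 [-0.4447 -0.      0.8957]
 [ 0.     -1.     -0.    ]]
17.1 1 [ 0.0011 46.4979  0.0018]
17.1 -1 [   0.0022 -133.5021   -0.0013]
16.5 1 [ 0.0011 47.0979  0.0018]
16.5 -1 [   0.0022 -132.9021   -0.0013]
[ 590.2759 -146.0373 -508.6703]
```

{"fn": "arm_command", "kwargs": {
  "deltas": [0,0,-36.5,0,0,0,0,0,0,-36.5,0,0,0,0,0,0,-36.5,0,0,0,0,0,0,-36.5,0,0,0,0,0,0,0,0,0,5.8,0,0,0,0,0,0,5.8,0,0,0,0,0,0,5.8,0,0,0,0,0,0,5.8,0,0,0,0,0,0,5.8,0,0,0,0,0,0,5.8,0,0,0,0,0,0,5.8,0,0,0,0,0,0,5.9,0],
  "squeeze": 30
}}

```text
t: 2.2
ee_pos: [0.3112, 0.627, 0.3599]
tcp_rot: [0.568, -0.568, 0.422, -0.422]
ft_force: [0.2, -0.6, 0.6]
grip_width: 0.0912
```

{"fn": "arm_command", "kwargs": {
  "deltas": [0,38,0,3.8,0,0,0,0,38,0,3.8,0,0,0,0,38,0,3.8,0,0,0,0,38,0,3.8,0,0,0,0,38,0,3.8,0,0,0,0,38,0,3.8,0,0,0,0,38,0,3.8,0,0,0,0,38,0,3.8,0,0,0,0,38,0,3.8,0,0,0,0,38,0,3.8,0,0,0,0,38,0,3.8,0,0,0,0,38,0,3.8,0,0,0,0,38,0,3.8,0,0,0,0,38,0,3.8,0,0,0,0,38,0,3.8,0,0,0,0,38,0,3.8,0,0,0,0,38,0,3.8,0,0,0,0,38,0,3.8,0,0,0,0,38,0,3.8,0,0,0,0,38,0,3.8,0,0,0]
}}

```text
t: 3.87
ee_pos: [0.6078, -0.0791, 0.3601]
tcp_rot: [0.569, -0.569, 0.42, -0.42]
ft_force: [1.3, 0.3, 0.4]
grip_width: 0.0915
```

{"fn": "arm_command", "kwargs": {
  "deltas": [0,0,0,0,0,0,0,0,0,0,0,0,0,0,0,0,0,0,0,0,0]
}}

```text
t: 4.12
ee_pos: [0.6071, -0.0769, 0.3598]
tcp_rot: [-0.569, 0.569, -0.42, 0.42]
ft_force: [0.1, 0.4, -0.2]
grip_width: 0.0915
```

```bash
cat > w.py <<'E'
from h import *
from scipy.spatial.transform import Rotation as R
import sys
np.set_printoptions(precision=4,suppress=True)
s=manip.read_state(); q=s['tcp_rot']; r=R.from_quat([*q[1:],q[0]]); M=r.as_matrix()
print('t',s['t'],'pos',s['ee_pos'],'yaw z',np.degrees(np.arctan2(M[1,2],M[0,2])),'grip',s['grip_width'],'F',s['ft_force'])
def go(t): print('tool mm',r.inv().apply(np.array(t)-s['ee_pos'])*1000)
E
python3 - <<'E'
from w import *
go([.6138,-.0911,.181])
p=viewer.capture('wrist'); save(p,'w1.png')
c=cloud(p,np.ones((400,640),bool)); c=c[(c[:,2]>.195)&(c[:,2]<.23)&(abs(c[:,0]-.61)<.07)&(abs(c[:,1]+.09)<.07)]
print(len(c),c.mean(0),cv2.minAreaRect((c[:,:2]*1000).astype(np.float32)))
E
```

```text
t 4.1167 pos [ 0.6071 -0.0769  0.3598] yaw z 17.071155275102033 grip 0.09153096183540882 F [ 0.091   0.3792 -0.2421]
tool mm [ 15.6171 178.7586   2.2965]
589 [ 0.6144 -0.0901  0.2153] ((614.85791015625, -91.874755859375), (9.917581558227539, 84.28048706054688), 16.426986694335938)
```

View pics/w1.png

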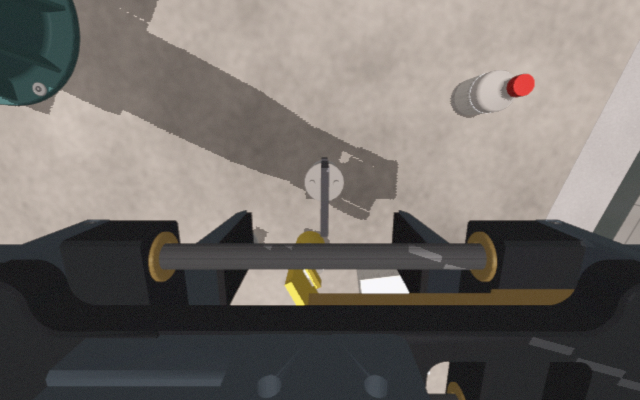

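The wrist view shows the plate edge-on at (324,197), its lid at (324,182), midway between the open fingers at columns 230 and 410. The depth fit puts its centre at (0.6149, -0.0918), yaw 16.5°. I go down and grip.

{"fn": "arm_command", "kwargs": {
  "deltas": [0,16.5,0,3,0,-0.6,0,0,0,25,0,0,0,0,0,0,30,0,0,0,0,0,0,30,0,0,0,0,0,0,30,0,0,0,0,0,0,30,0,0,0,0,0,0,20,0,0,0,0,0,0,13,0,0,0,0,0,0,0,0,0,0,0,0,0,0,0,0,0,0]
}}

```text
t: 5.0
ee_pos: [0.6152, -0.0913, 0.1825]
tcp_rot: [-0.571, 0.571, -0.417, 0.417]
ft_force: [0.8, -0.8, 1.5]
grip_width: 0.0915
```

{"fn": "arm_command", "kwargs": {
  "deltas": [255,0,0,0,0,0,0,255,0,0,0,0,0,0,255,0,0,0,0,0,0,255,0,0,0,0,0,0,255,0,0,0,0,0,0,255,0,0,0,0,0,0,255,0,0,0,0,0,0,255,0,0,0,0,0,0,255,0,0,0,0,0,0,255,0,0,0,0,0,0],
  "squeeze": 30
}}

```text
t: 5.83
ee_pos: [0.6151, -0.092, 0.1819]
tcp_rot: [-0.571, 0.571, -0.417, 0.417]
ft_force: [-0.5, 0.0, 0.9]
grip_width: 0.0274
```

Run:
```python
from w import *
```

```text
t 5.8333 pos [ 0.6151 -0.092   0.1819] yaw z 17.697733831145626 grip 0.027379000626633593 F [-0.4674  0.0325  0.8571]
```

{"fn": "arm_command", "kwargs": {
  "deltas": [255,0,0,0,0,1,0,255,0,0,0,0,0,0,255,0,0,0,0,0,0,255,0,0,0,0,0,0,255,0,0,0,0,0,0,255,0,0,0,0,0,0,255,0,0,0,0,0,0,255,0,0,0,0,0,0],
  "squeeze": 30
}}

```text
t: 6.5
ee_pos: [0.615, -0.0919, 0.1818]
tcp_rot: [-0.567, 0.567, -0.422, 0.422]
ft_force: [0.0, -0.8, -2.8]
grip_width: 0.0102
```

{"fn": "arm_command", "kwargs": {
  "deltas": [255,0,-5,0,0,0,0,255,0,-10,0,0,0,0,255,0,-15,0,0,0,0,255,0,-20,0,0,0,0,255,0,-20,0,0,0,0,255,0,-15,0,0,0,0,255,0,-5,0,0,0,0,255,0,0,0,0,0,0,255,0,0,0,0,0,0]
}}

```text
t: 7.25
ee_pos: [0.6149, -0.0919, 0.2718]
tcp_rot: [-0.567, 0.567, -0.422, 0.422]
ft_force: [0.0, 0.2, -3.2]
grip_width: 0.0097
```

```bash
cat > jz.py <<'E'
from w import *
go([.5437+.294*.075,.2687-.956*.075,.272])
p=viewer.capture('side'); save(p,'c1.png',(280,60,520,330),2.2)
p=viewer.capture('scene')
for n in ['scene','side']:
    p=viewer.capture(n)
    c=cloud(p,np.ones((400,640),bool)); x=c-s['ee_pos']; c=c[(np.hypot(x[:,0],x[:,1])<.06)&(c[:,2]>s['ee_pos'][2]-.24)]
    zz=c[:,2]-s['ee_pos'][2]
    lid=c[(zz<-.09)&(zz>-.12)]; print(n,'low',np.percentile(zz,2),'lid z',np.percentile(lid[:,2],[50,90]))
    pl=c[(zz>-.09)&(zz<-.005)]; m=pl.mean(0); w,V=np.linalg.eigh(np.cov((pl-m).T)); print(' normal',V[:,0],'mean',m, cv2.minAreaRect((pl[:,:2]*1000).astype(np.float32)))
E
python3 jz.py
```

```text
t 7.25 pos [ 0.6149 -0.0919  0.2718] yaw z 16.69932186095665 grip 0.009691395057012062 F [ 0.008   0.1794 -3.2307]
tool mm [-290.8449   -0.2515   35.9595]
scene low -0.16436290511746143 lid z [0.1692 0.1784]
 normal [ 0.9507  0.31   -0.0097] mean [ 0.6187 -0.0903  0.2261] ((623.4242553710938, -89.35090637207031), (31.856019973754883, 89.57061767578125), 16.607284545898438)
side low -0.16161942072985366 lid z [0.1704 0.1774]
 normal [0.9545 0.2979 0.0128] mean [ 0.6123 -0.0997  0.2228] ((605.3621215820312, -93.50291442871094), (30.73416519165039, 86.10487365722656), 16.909196853637695)
```

View pics/c1.png

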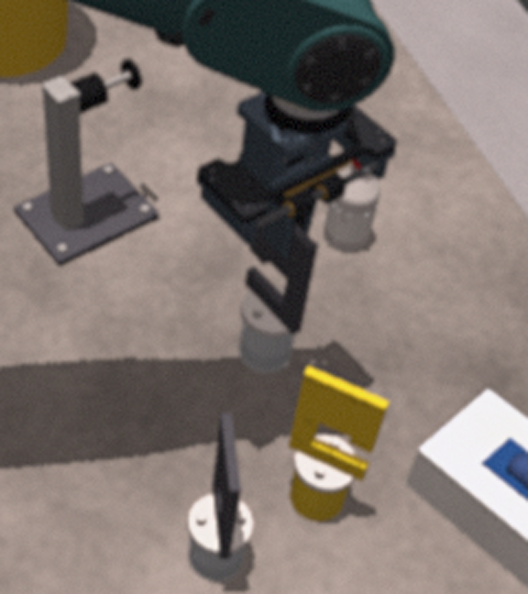

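The jar hangs level in the grip with its underside at about z = 0.09. I move to the approach point, 75 mm short of the pin.

{"fn": "arm_command", "kwargs": {
  "deltas": [255,-6,0,2,0,0,0,255,-12,0,4,0,0,0,255,-20,0,4,0,0,0,255,-26,0,4,0,0,0,255,-28,0,4,0,0,0,255,-28,0,4,0,0,0,255,-28,0,4,0,0,0,255,-28,0,4,0,0,0,255,-28,0,2,0,0,0,255,-28,0,2,0,0,0,255,-24,0,1,0,0,0,255,-18,0,1,0,0,0,255,-11,0,0,0,0,0,255,-6,0,0,0,0,0,255,0,0,0,0,0,0,255,0,0,0,0,0,0,255,0,0,0,0,0,0]
}}

```text
t: 8.87
ee_pos: [0.5661, 0.1964, 0.2719]
tcp_rot: [-0.567, 0.567, -0.422, 0.422]
ft_force: [-0.1, 0.0, -2.5]
grip_width: 0.0099
```

Run:
```python
from w import *
go([.5437,.2687,.272])
x=np.array([.956,.292]); y=np.array([-.292,.956]); o=np.array([.5437,.2687])
ims=[]
for n,b in [('scene',(310,170,450,310)),('side',(270,60,410,200)),('wrist',(0,0,640,400))]:
    p=viewer.capture(n)
    m=p['frame'].max(2)<60
    c=cloud(p,m); d=c[:,:2]-o; X=d@x; Y=d@y
    k=(c[:,2]>.19)&(c[:,2]<.235)
    h=k&(X>.012)&(X<.04)&(abs(Y)<.03); pl=k&(abs(X)<.03)&(Y<-.03)&(Y>-.12)
    for t,q in (('head',h),('plate',pl)):
        if q.sum()>5: print(n,t,q.sum(),'X',np.percentile(X[q],[2,50,98]),'Y',np.percentile(Y[q],[2,50,98]),'Z',np.percentile(c[q,2],[2,50,98]))
    im=p['frame'][b[1]:b[3],b[0]:b[2],::-1]; ims.append(cv2.resize(im,(400,400) if n!='wrist' else (640,400)))
cv2.imwrite('pics/d.png',np.hstack(ims[:2]))
```

```text
t 8.8667 pos [0.5661 0.1964 0.2719] yaw z 16.662461151697382 grip 0.009870539967328751 F [-0.0574  0.0219 -2.5381]
tool mm [-75.6549  -0.1166  -0.7737]
scene head 165 X [0.0229 0.0284 0.0318] Y [-0.0187  0.0002  0.018 ] Z [0.1944 0.2142 0.2317]
scene plate 221 X [-0.0029  0.0051  0.0094] Y [-0.1135 -0.0933 -0.034 ] Z [0.1907 0.2021 0.2344]
side plate 156 X [-0.0076 -0.0047  0.0025] Y [-0.1176 -0.1005 -0.0415] Z [0.1905 0.2033 0.234 ]
wrist head 458 X [0.0209 0.0234 0.0274] Y [-0.019  -0.0013  0.0155] Z [0.2055 0.2263 0.2306]
wrist plate 13 X [-0.0027  0.001   0.0054] Y [-0.0338 -0.0336 -0.0335] Z [0.1994 0.2291 0.2329]
```

View pics/d.png

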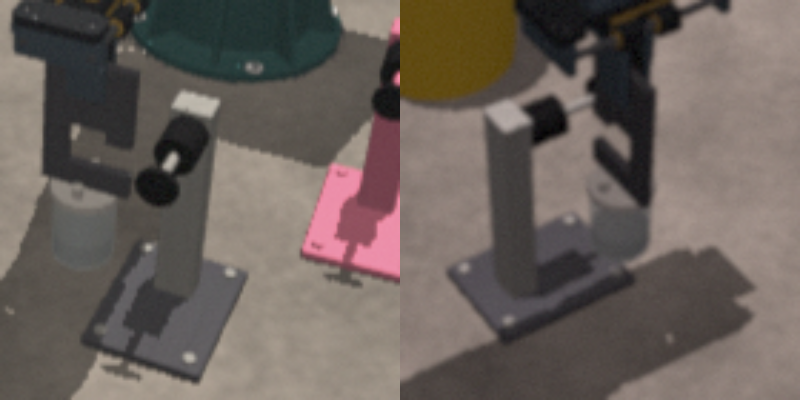

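The plate is centred between boss and head (X about 0) and the head is centred at Y about 0. The slot spans z 0.195–0.225 around the pin at 0.21. I insert 76 mm.

{"fn": "arm_command", "kwargs": {
  "deltas": [255,-4,0,0,0,0,0,255,-8,0,0,0,0,0,255,-8,0,0,0,0,0,255,-8,0,0,0,0,0,255,-8,0,0,0,0,0,255,-8,0,0,0,0,0,255,-8,0,0,0,0,0,255,-8,0,0,0,0,0,255,-8,0,0,0,0,0,255,-5,0,0,0,0,0,255,-3,0,0,0,0,0,255,0,0,0,0,0,0,255,0,0,0,0,0,0]
}}

```text
t: 10.1
ee_pos: [0.5441, 0.2699, 0.2719]
tcp_rot: [-0.567, 0.567, -0.422, 0.422]
ft_force: [0.4, 0.9, -2.3]
grip_width: 0.0097
```

Run:
```python
from w import *
go([.5437,.2687,.272])
ims=[]
for n,b in [('scene',(310,150,450,290)),('side',(270,60,410,200))]:
    p=viewer.capture(n); ims.append(cv2.resize(p['frame'][b[1]:b[3],b[0]:b[2],::-1],(400,400)))
cv2.imwrite('pics/e.png',np.hstack(ims))
```

```text
t 10.1 pos [0.5441 0.2699 0.2719] yaw z 16.70723508210814 grip 0.00973622184884309 F [ 0.3517  0.8812 -2.3293]
tool mm [ 1.0538 -0.0997 -0.7387]
```

View pics/e.png

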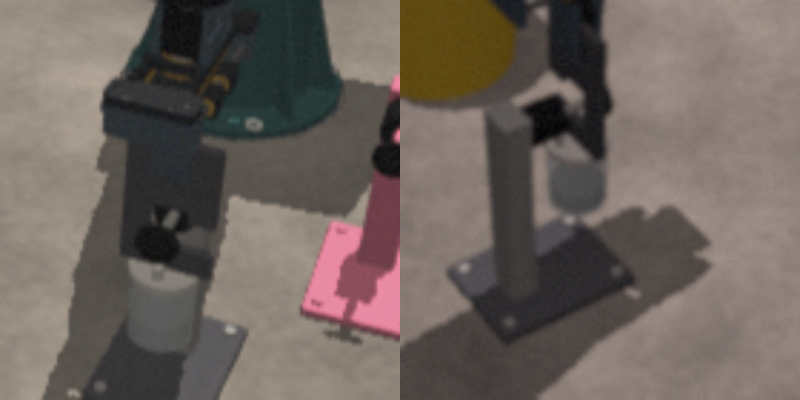

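The pin passes through the slot and the head is in front of the plate, with no contact force. I lower.

{"fn": "arm_command", "kwargs": {
  "deltas": [255,0,4,0,0,0,0,255,0,5,0,0,0,0,255,0,4,0,0,0,0,255,0,4,0,0,0,0,255,0,2,0,0,0,0,255,0,0,0,0,0,0]
}}

```text
t: 10.7
ee_pos: [0.5438, 0.2698, 0.2522]
tcp_rot: [-0.567, 0.568, -0.422, 0.422]
ft_force: [0.3, -0.1, -2.7]
grip_width: 0.0098
```

{"fn": "arm_command", "kwargs": {
  "deltas": [255,0,1,0,0,0,0,255,0,1,0,0,0,0,255,0,0.5,0,0,0,0,255,0,0,0,0,0,0,255,0,0,0,0,0,0]
}}

```text
t: 11.12
ee_pos: [0.5441, 0.2699, 0.2505]
tcp_rot: [0.567, -0.567, 0.422, -0.422]
ft_force: [-0.1, 0.0, -2.0]
grip_width: 0.0099
```

{"fn": "arm_command", "kwargs": {
  "deltas": [255,0,0.7,0,0,0,0,255,0,0.5,0,0,0,0,255,0,0.3,0,0,0,0,255,0,0,0,0,0,0,255,0,0,0,0,0,0]
}}

```text
t: 11.53
ee_pos: [0.5443, 0.27, 0.2495]
tcp_rot: [0.567, -0.567, 0.422, -0.422]
ft_force: [-2.2, -0.1, 5.0]
grip_width: 0.0098
```

Contact: the pin now carries the load (force went from -2.5 to +5 N). I let go gently.

{"fn": "arm_command", "kwargs": {
  "deltas": [255,0,-0.4,0,0,0,0,222,0,0,0,0,0,0,215,0,0,0,0,0,0,205,0,0,0,0,0,0,195,0,0,0,0,0,0,180,0,0,0,0,0,0,165,0,0,0,0,0,0,150,0,0,0,0,0,0,150,0,0,0,0,0,0,150,0,0,0,0,0,0]
}}

```text
t: 12.37
ee_pos: [0.5441, 0.2699, 0.2493]
tcp_rot: [0.567, -0.567, 0.422, -0.422]
ft_force: [-0.5, 0.5, -0.2]
grip_width: 0.0373
```

Run:
```python
from w import *
ims=[]
for n,b in [('scene',(310,150,450,290)),('side',(270,60,410,200))]:
    p=viewer.capture(n); ims.append(cv2.resize(p['frame'][b[1]:b[3],b[0]:b[2],::-1],(400,400)))
cv2.imwrite('pics/f.png',np.hstack(ims))
```

```text
t 12.3667 pos [0.5441 0.2699 0.2493] yaw z 16.696691569144654 grip 0.037332645633572845 F [-0.4698  0.5312 -0.1747]
```

View pics/f.png

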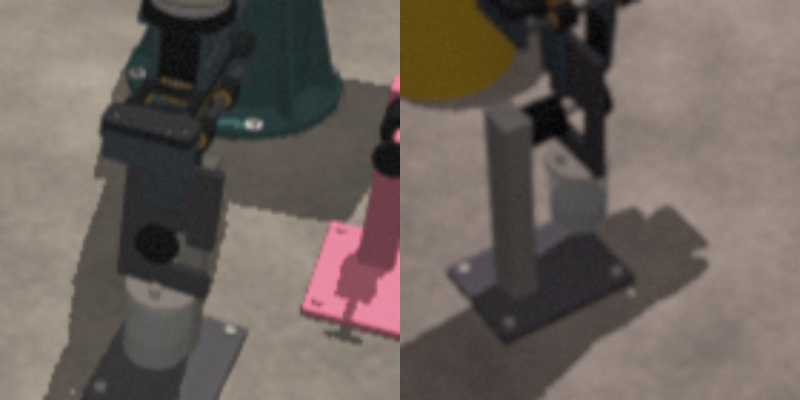

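The jar hangs between the open fingers and no force is left on the tool. I retreat straight up and let it settle.

{"fn": "arm_command", "kwargs": {
  "deltas": [150,0,-4,0,0,0,0,150,0,-8,0,0,0,0,150,0,-12,0,0,0,0,150,0,-15,0,0,0,0,150,0,-20,0,0,0,0,150,0,-25,0,0,0,0,150,0,-25,0,0,0,0,150,0,-25,0,0,0,0,150,0,0,0,0,0,0,150,0,0,0,0,0,0,150,0,0,0,0,0,0,150,0,0,0,0,0,0,150,0,0,0,0,0,0,150,0,0,0,0,0,0,150,0,0,0,0,0,0,150,0,0,0,0,0,0,150,0,0,0,0,0,0,150,0,0,0,0,0,0,150,0,0,0,0,0,0,150,0,0,0,0,0,0]
}}

```text
t: 14.13
ee_pos: [0.5441, 0.2699, 0.3833]
tcp_rot: [-0.567, 0.567, -0.422, 0.422]
ft_force: [0.0, -0.1, 1.1]
grip_width: 0.0375
```

Run:
```python
from w import *
x=np.array([.956,.292]); y=np.array([-.292,.956]); o=np.array([.5437,.2687])
ims=[]
for n,b in [('scene',(310,150,450,290)),('side',(270,60,410,200)),('scene',(310,150,450,290))]:
    p=viewer.capture(n); ims.append(cv2.resize(p['frame'][b[1]:b[3],b[0]:b[2],::-1],(400,400)))
    m=p['frame'].max(2)<75; c=cloud(p,m); d=c[:,:2]-o; X=d@x; Y=d@y
    k=(abs(X)<.018)&(abs(Y)<.06)&(c[:,2]>.14)&(c[:,2]<.3); q=np.stack([X,Y,c[:,2]],1)[k]
    w,V=np.linalg.eigh(np.cov((q-q.mean(0)).T)); print(n,len(q),'normal',V[:,0],'Xmed',np.median(q[:,0]),'Y',np.percentile(q[:,1],[1,99]),'Z',np.percentile(q[:,2],[1,99]))
    for a,bb in [(-.04,-.03),(.03,.04)]:
        s2=q[(q[:,1]>a)&(q[:,1]<bb)]; print('   top z',np.percentile(s2[:,2],97) if len(s2) else None)
cv2.imwrite('pics/g.png',np.hstack(ims[:2])); print(abs(ims[0].astype(int)-ims[2]).mean())
```

```text
t 14.1333 pos [0.5441 0.2699 0.3833] yaw z 16.69809012710797 grip 0.037528220470966926 F [ 0.0347 -0.081   1.1091]
scene 1194 normal [1.     0.0043 0.0035] Xmed 0.005838406418809685 Y [-0.0396  0.0442] Z [0.1517 0.2844]
   top z 0.28289863904824725
   top z 0.282346940777794
side 675 normal [ 0.9997  0.0241 -0.0014] Xmed -0.004359642468182817 Y [-0.0415  0.0424] Z [0.151  0.2856]
   top z 0.2848642155810731
   top z 0.2840285420101914
scene 1197 normal [1.     0.0001 0.0032] Xmed 0.005937255865632045 Y [-0.0396  0.0445] Z [0.1512 0.2844]
   top z 0.2824911794372373
   top z 0.2830485283613086
1.1070604166666667
```

View pics/g.png

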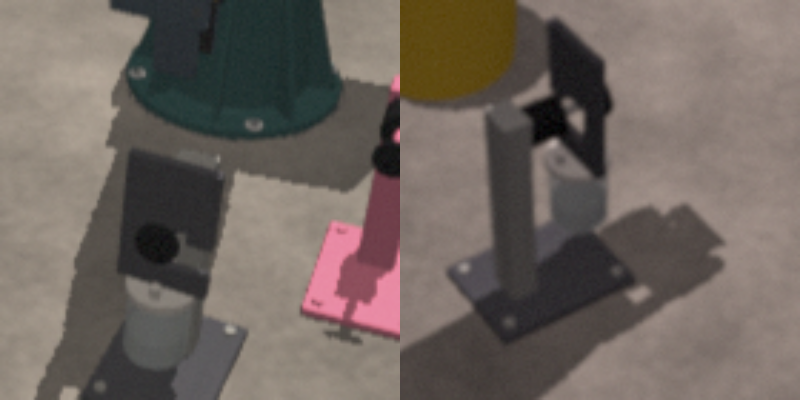

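{"fn": "arm_command", "kwargs": {
  "deltas": [150,0,0,0,0,0,0,150,0,0,0,0,0,0,150,0,0,0,0,0,0,150,0,0,0,0,0,0,150,0,0,0,0,0,0,150,0,0,0,0,0,0,150,0,0,0,0,0,0,150,0,0,0,0,0,0,150,0,0,0,0,0,0,150,0,0,0,0,0,0,150,0,0,0,0,0,0,150,0,0,0,0,0,0]
}}

```text
t: 15.28
ee_pos: [0.5441, 0.2699, 0.3833]
tcp_rot: [-0.567, 0.567, -0.422, 0.422]
ft_force: [0.3, 0.6, 0.5]
grip_width: 0.0374
```

```bash
python3 -c "
from workcell import workorder
print(workorder.job_done())"
```

```text
the job is handed in; nothing more can be done
None
```

The slotted jar is hanging from the grey stand's pin and the job is handed in, at about 15 s on the robot's clock. I gripped it by its plate, slid the slot 76 mm over the pin behind the head, lowered it until the pin took the load, let go and drew the gripper straight up.

- **Seating:** by the depth images the plate is within about 1 mm of the pin along and across it. The plate's top is at 0.283–0.285 m, so the underside is about 0.068 m up and the pin about 142 mm up the jar, in the pocket.
- **Upright and still:** the plate is vertical to within about 1 degree. Two scene pictures about 0.1 s apart showed no change beyond image noise.
- **Clear of the robot:** the gripper is well above the jar with no meaningful force on the tool.

No check failed or disagreed. I did not measure the other jar again at the end, but the arm never came near it.

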